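# Change the filters of the etching bench's fume box

## Robot

A 6-joint arm with a two-finger parallel gripper is mounted at the origin on the work surface. World frame = base frame: x ahead of the robot, y to its left, z up, the work surface at z = 0. Lengths are in m, angles in rad, forces in N, time in s.
With the tool pointing down it reaches from about 0.35 to 0.875 m from the base axis. Payload 15.5 kg.
Tool frame: the origin (TCP) lies on the centre line of the jaws, within the pads' length; the fingertips stand 19 mm ahead of it and the grasp point (between the pads) is the TCP; z points along the fingers, y is the line along which they close (so a half turn about z gives the same grasp; the last joint's range is limited). The gripper opens to 85 mm and grips with 20 to 120 N. Pads are 22 mm wide; open, the fingers measure 114 mm over their backs; the gripper's body (76 mm by 85 mm) begins 54 mm behind the grasp point. The pads swing forward as they close: fully open they stand 13 mm farther back than shut.
Start: joints at [1.165, 0.494, 1.345, -0, 1.302, -0.096], TCP at [0.191, 0.595, 0.25] pointing down, gripper open.
Joint ranges: [-2.91, 2.91], [-0.82, 2.16], [0.22, 2.67], [-1.22, 4.37], [0.12, 2.79], [-3.08, 3.08]. Speed limits (rad/s): [1.89, 1.89, 2.57, 3.01, 3.01, 3.01].

## Interface

Orientations are given as a rotation vector (axis times angle).
In Python, from bench import bot gives the robot as it stands. The module is installed in compiled form; this text tells all that it offers.
- The arm moves only by the tool arm_command, never from a script. Its argument "targets" is a list of rows, each a list of 3 entries, a list of its own where there are three numbers: the shift along the tool's x, y, z in m, then the turn, a rotation vector about the tool's x, y, z in degrees, then the opening, from 0 (shut) to 1 (fully open). In form: [[[dx, dy, dz], [wx, wy, wz], grip], ...]. A call has 1 to 10 rows; each row is the pose to reach, as a shift and turn from the pose commanded when the call began, along the tool's axes at that moment; what a row does not reach only later rows make up. A row lasts 1/12 s, in which the tool goes at most 41.7 mm and 7.16 degrees, less where a joint would pass 70% of its speed; a pose out of reach is approached as far as the arm can. A call with a gripper value outside its range is refused whole. The fingers move at their own pace and stop on an object; the grip force is fixed at half the most. Time passes only in rows, so rows that repeat a pose let the fingers close. It gives the time, the measured TCP pose, the force, the opening and the grip force at its end, in the units of the state.
- bot.observe(): the state, without advancing time (a new reading comes with each control period).
- bot.camera(name): name is "scene" or "side" or "wrist"; returns the picture (480x640x3 uint8, red, green, blue); there is no depth.
- bot.get_calibration(name): a dict with "intrinsics" (3x3 intrinsics, pixels), "k1" (the pictures are not rectified: a ray, as slopes to the right and down, at radius r is drawn at 1 + k1 r^2 times it, then the intrinsics apply), "T" (4x4, takes a point from camera to world coordinates). Camera axes: x right, y down, z forward; pixel columns grow to the right and rows downward; lengths in m; the calibration is good to about 2 mm. A picture is of the moment at which its call begins: read the wrist's pose just before it. get_calibration takes no time and is no camera call; for the wrist camera it gives the pose at the moment of the call.
- bot.job_done(): hands the job in; it is judged then, once.
The state is a dict: "clock": time; "q": joint angles; "qvel": joint speeds; "joint_efforts": joint torques, N m; "tcp_pos": TCP position; "ee_rot": TCP orientation; "force": force on the tool from outside, world axes, zero at the start; "ft_torque": the same for the moment, N m; "width": finger opening in m; "finger_force": force on a finger pad.
Only numpy, scipy, OpenCV 4.12 (cv2) and the standard library are available. Lean on these libraries where they do the work, as an engineer would, in place of code of your own. Each camera call takes 0.05 s, during which the arm holds its last target. There are 200 camera calls.

## Task

Put the two loose filter cartridges upright into the sockets of the open filter box: first fill socket 1 (one stud on its top), then socket 2 (two studs); either cartridge fits either socket. Then swing the cover panel shut, turn its quarter-turn fastener clockwise until the slot lines up with the two marks on the panel, and finish while holding: keep the panel pressed firmly down on its soft seal with the gripper (on the panel or on the fastener, still gripped or not) and do not let go. Leave the scraper, the ink tin and the roller beside the cartridges where they are.

Things in the scene. Friction and masses are not known exactly. Their poses are not given: they have to be found in the camera images.
- housing: grey open-topped filter box, fixed to the table, 220 (x) x 190 (y) x 115 mm high, walls and floor 6 mm. Origin: centre of its underside; z up, its own x along the cover's hinge, its -y side carries the hinge. A round duct stub, 64 mm across, sticks out 50 mm from its +x face
- socket_1_floor (a point): centre of the floor of socket 1's round hole, where the underside of a cartridge rests, 22 mm above the table; axes as the housing's. Each socket is a white plastic block 60 x 60 mm fixed inside the box, its top 38 mm above the table, hole 40 mm across and 16 mm deep. Socket 1 has one small dark round stud on its top. The sockets lie 88 mm apart along the box's x, 10 mm from its centre line towards the free edge; which is which varies
- socket_2_floor (a point): the same for socket 2, which has two small dark round studs on its top
- cartridge_a_mid (a point): centre (half-way up) of a loose filter cartridge standing upright on the table: white cylinder with metal end bands, 32 mm across, 80 mm tall, about 0.11 kg; z is its axis. In a socket its top is 102 mm above the table, below the box's rim at 115 mm
- cartridge_b_mid (a point): the same for the other, identical cartridge
- cover_hinge (a joint): opening angle of the cover panel: 0 shut, starts at 1.65 to 1.95 (open, leaning back a little past upright), stop at 2.1. It opens about the box's +x axis. A stiff hinge: it stays where it is left, open, half-way or shut, and takes some 3 to 6 N at the free edge to swing
- hinge_mid (a point): middle of the hinge line, at the top of the box's -y side (housing frame 0, -95, 115 mm). Its axes turn with the cover: x along the hinge, y from the hinge to the panel's free edge, z out of the panel's outer face
- panel: aluminium cover panel, 220 mm along the hinge x 190 mm from hinge to free edge x 8 mm thick; origin on the hinge line in the plane of its inner face, axes as hinge_mid. It sits on a soft seal: pressed along -z it yields 0.4 mm per newton, up to 6 mm, and springs back when let go
- panel_mid (a point): centre of the panel's outer face, 95 mm from the hinge; when shut and not pressed, 123 mm above the table (some 4 mm lower under a firm press of 10 N)
- fastener (a joint): turn of the fastener, clockwise seen from outside the panel: starts at 0.05 to 0.6; at 0 its bar lies along the hinge line, at 1.571 (aligned) its bar and slot point from the hinge to the free edge, in line with two small dark marks on the panel. No stop there: it can overshoot, up to 2.0, and be turned back. Light friction (0.06 N m), stays where left
- fastener_grip (a point): point on the fastener's axis, 20 mm above the panel's outer face (body axes: x along the bar, z out of the panel). The fastener is a black bar grip 38 mm long x 12 mm wide, its top 30 mm above the panel's face, its bar starting 6 mm above the face on a round 30 mm boss, with a bright slot line along its top. It stands 155 mm from the hinge, in the middle of the panel's free edge side
- scraper: bystander, to be left alone: narrow scraper lying flat on the table between the cartridges, 170 mm long, 26 mm wide, 15 mm high
- ink_tin: bystander, to be left alone: round ink tin, 80 mm across, 100 mm tall
- brayer: bystander, to be left alone: ink roller (brayer) with wooden handle, about 190 mm long, 40 mm high

How it is judged:
By the outcome, as a careful person would: the job done as asked, in the order asked, and still so for the second after the job is handed in, while the arm keeps its last pose, push and grip.
It also fails if it takes over 72 s, if anything falls off the work surface, if the arm or the gripper's body presses on something with over 40 N, if the wrist force passes 120 N, or if a joint passes its speed limit or range.

## Working session

There is one attempt and no reset: what is moved stays moved. The work goes in short steps, Python scripts to look and compute and a tool call to move; the robot and the scene stay as the last step left them, time stands still between calls to the robot, and variables do not carry over. Pictures are saved under pics/ and viewed, at most 10 in all, crops included, and the job is handed in when it is done.

Besides the shell and the picture viewer there is one more tool, called after "Emit:" as name(argument=value, ...), one argument or row to a line, values as JSON. arm_command: Moves the arm, as the interface text tells. Its arguments: {"type":"object","properties":{"targets":{"type":"array","items":{"type":"array"}}},"required":["targets"]}

```bash
mkdir -p pics; cat > h.py <<'E'
import numpy as np, cv2
from scipy.spatial.transform import Rotation as R
from bench import bot
def save(n,f):
    im=bot.camera(n); cv2.imwrite('pics/'+f,im[:,:,::-1]); return im
def ray(n,u,v,c=None):
    c=c or bot.get_calibration(n); K=np.array(c['intrinsics']);T=np.array(c['T'])
    d=np.array([(u-K[0,2])/K[0,0],(v-K[1,2])/K[1,1]]); s=d.copy()
    for _ in range(20): s=d/(1+c['k1']*(s@s))
    return T[:3,3],T[:3,:3]@np.array([s[0],s[1],1])
def onz(n,u,v,z,c=None):
    o,d=ray(n,u,v,c); return o+d*(z-o[2])/d[2]
def proj(n,P,c=None):
    c=c or bot.get_calibration(n); K=np.array(c['intrinsics']);T=np.array(c['T'])
    p=T[:3,:3].T@(np.array(P)-T[:3,3]); s=p[:2]/p[2]; s=s*(1+c['k1']*(s@s)); return K[:2,:2]@s+K[:2,2]
def two(n1,p1,n2,p2):
    o1,d1=ray(n1,*p1);o2,d2=ray(n2,*p2)
    t=np.linalg.lstsq(np.c_[d1,-d2],o2-o1,rcond=None)[0]
    a=o1+t[0]*d1;b=o2+t[1]*d2; return (a+b)/2,np.linalg.norm(a-b)
def rel(P,yaw=None):
    "shift in tool axes from the measured pose to world point P"
    s=bot.observe(); r=R.from_rotvec(s['ee_rot']); return r.inv().apply(np.array(P)-s['tcp_pos'])
E
python3 - <<'E'
from h import *
np.set_printoptions(precision=4,suppress=True)
for n in ('scene','side','wrist'):
    save(n,n+'0.png'); c=bot.get_calibration(n); print(n,c)
s=bot.observe(); print(s); print(R.from_rotvec(s['ee_rot']).as_matrix())
E
```

```text
scene {'intrinsics': array([[536.3836,   0.    , 311.198 ],
       [  0.    , 536.3836, 234.707 ],
       [  0.    ,   0.    ,   1.    ]]), 'k1': -0.03575364729886097, 'T': array([[ 0.1904,  0.7411, -0.6438,  1.232 ],
       [ 0.9817, -0.1455,  0.1228, -0.0343],
       [-0.0027, -0.6554, -0.7553,  0.9634],
       [ 0.    ,  0.    ,  0.    ,  1.    ]])}
side {'intrinsics': array([[463.4291,   0.    , 317.1165],
       [  0.    , 463.4291, 236.6894],
       [  0.    ,   0.    ,   1.    ]]), 'k1': -0.033958151928165155, 'T': array([[-0.9855, -0.1249,  0.1151,  0.4051],
       [-0.1696,  0.6856, -0.7079,  0.7878],
       [ 0.0095, -0.7171, -0.6969,  0.7561],
       [ 0.    ,  0.    ,  0.    ,  1.    ]])}
wrist {'intrinsics': array([[359.3949,   0.    , 314.3304],
       [  0.    , 359.3949, 239.142 ],
       [  0.    ,   0.    ,   1.    ]]), 'k1': -0.0690117778357211, 'T': array([[ 0.3062,  0.9143,  0.2652,  0.1238],
       [ 0.952 , -0.2938, -0.0863,  0.6162],
       [-0.001 ,  0.2789, -0.9603,  0.3724],
       [ 0.    ,  0.    ,  0.    ,  1.    ]])}
{'clock': 0.15, 'q': array([ 1.1645,  0.4941,  1.346 ,  0.    ,  1.3025, -0.0955]), 'qvel': array([-0.0006, -0.0018, -0.0005,  0.0005,  0.    , -0.0007]), 'joint_efforts': array([  0.0013, -88.254 , -38.4067,  -0.0002,   0.0072,  -0.    ]), 'tcp_pos': array([0.191 , 0.5948, 0.2498]), 'ee_rot': array([-0.4863, -3.1035,  0.0014]), 'force': array([-0.2703, -0.9712, -0.1698]), 'ft_torque': array([ 0.0352, -0.0201,  0.0397]), 'finger_force': 0.0, 'width': 0.08527070073210148}
[[-0.9521  0.3059 -0.0004]
 [ 0.3059  0.9521 -0.0009]
 [ 0.0001 -0.0009 -1.    ]]
```

View pics/scene0.png

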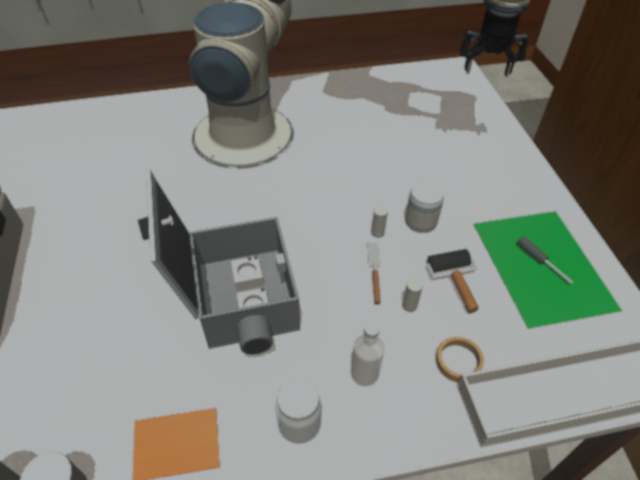

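View pics/side0.png

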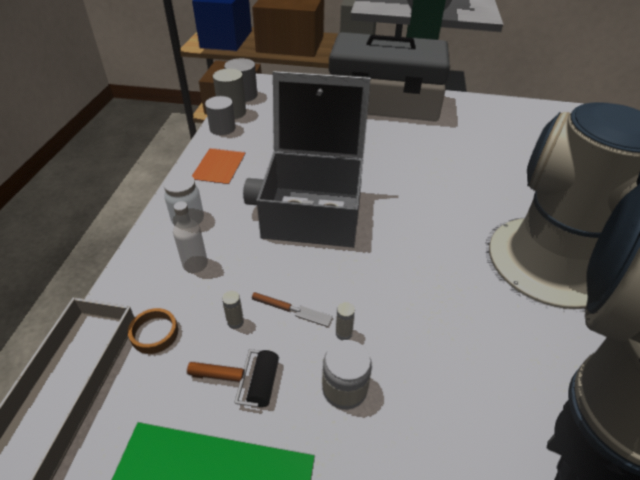

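Scene view: the box is at (245,285) with its duct at (257,333). The cartridges are at (379,222) and (413,295), with the tin at (425,207). In the side view the cartridges are at (233,310) and (345,321), and the tin is close to the second one. Next I'll zoom in on the box.

```bash
python3 - <<'E'
from h import *
a=cv2.imread('pics/scene0.png')[170:370,130:310]; b=cv2.imread('pics/side0.png')[60:250,240:380]
a=cv2.resize(a,None,fx=2.2,fy=3,interpolation=cv2.INTER_CUBIC)
b=cv2.resize(b,(400,600),interpolation=cv2.INTER_CUBIC)
cv2.imwrite('pics/crop0.png',np.hstack([a,b]))
c=cv2.imread('pics/scene0.png')[180:320,360:480]; d=cv2.imread('pics/side0.png')[280:410,215:375]
cv2.imwrite('pics/crop1.png',np.hstack([cv2.resize(c,(400,466),interpolation=cv2.INTER_CUBIC),cv2.resize(d,(400,466),interpolation=cv2.INTER_CUBIC)]))
np.set_printoptions(precision=4,suppress=True)
for n,p in (('scene',(380,211)),('scene',(414,283)),('side',(345,307)),('side',(232,295))): print(n,p,onz(n,*p,.08))
for p in((193,233),(280,222),(298,299),(206,322)): print(onz('scene',*p,.115))
E
```

```text
scene (380, 211) [0.4391 0.276  0.08  ]
scene (414, 283) [0.6461 0.2889 0.08  ]
side (345, 307) [0.436  0.2723 0.08  ]
side (232, 295) [0.6456 0.282  0.08  ]
[ 0.4562 -0.1396  0.115 ]
[0.4606 0.045  0.115 ]
[0.6626 0.0483 0.115 ]
[ 0.6802 -0.1268  0.115 ]
```

View pics/crop0.png

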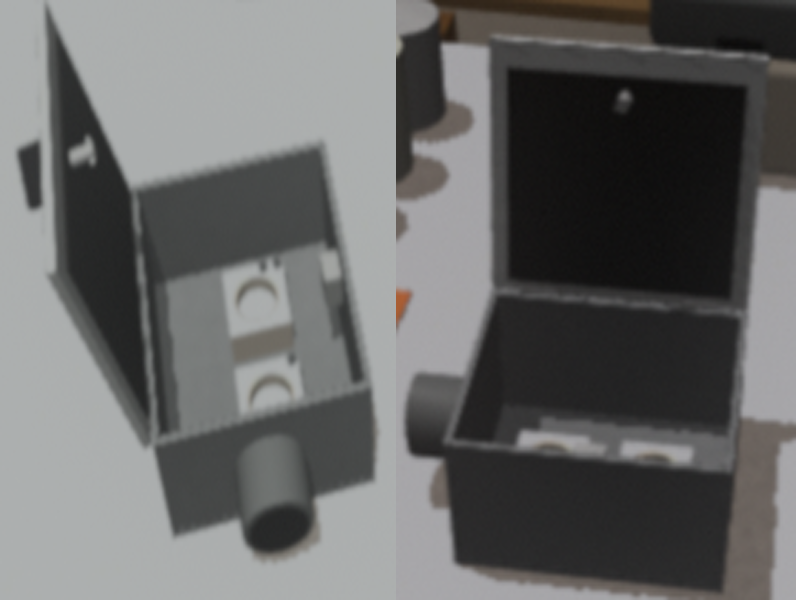

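View pics/crop1.png

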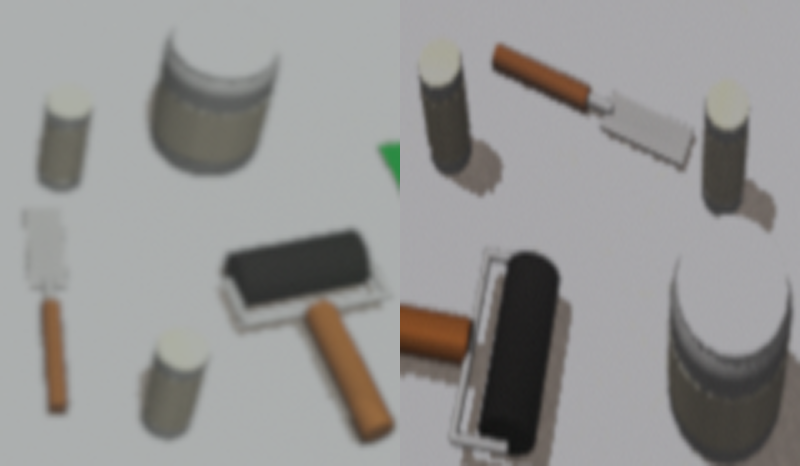

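Crop 0: the near-robot socket has two studs at crop (265,265) and (278,258), so it is socket 2. The duct-side socket shows one stud at (292,357), so it is socket 1. Crop 1: the cartridge tops are at scene (380.7,211) and (414.6,285.6). The tin is just +y of cartridge A.

```bash
python3 - <<'E'
from h import *
np.set_printoptions(precision=4,suppress=True)
for a,b in (((380.7,211),(346.2,309.3)),((414.6,285.6),(231,297.3))): print('cart',two('scene',a,'side',b), onz('scene',*a,.08),onz('side',*b,.08))
C=lambda x,y:(130+x/2.2,170+y/3); D=lambda x,y:(360+x/3.333,180+y/3.333)
S=lambda x,y:(240+(x-396)*.35,60+y*190/600)
for p in ((135,188),(322,143),(370,385),(152,445)): print('rim',onz('scene',*C(*p),.115))
for p in ((735,468),(449,444),(742,312),(492,290)): print('rim side',onz('side',*S(*p),.115))
print('hole2',onz('scene',*C(258,299),.038)); print('hole1 (part)',onz('scene',*C(272,393),.038))
print('blk',onz('scene',*C(222,268),.038),onz('scene',*C(282,258),.038),onz('scene',*C(293,321),.038),onz('scene',*C(232,333),.038))
print('panel edge corners', two('scene',C(46,3),'side',S(766,58)),two('scene',C(50,272),'side',S(490,36)))
print('tin',onz('scene',*D(222,45),.1)); print('scraper',[onz('scene',*D(*p),.01)[:2] for p in ((24,208),(65,208),(52,410))])
print('brayer',[onz('scene',*D(*p),.03)[:2] for p in ((228,265),(360,240),(378,435))])
E
```

```text
cart (array([0.4348, 0.2774, 0.0777]), np.float64(0.0046616270252965155)) [0.4394 0.2776 0.08  ] [0.4332 0.277  0.08  ]
cart (array([0.6484, 0.2876, 0.0772]), np.float64(0.005190500601610171)) [0.6525 0.2881 0.08  ] [0.6458 0.2875 0.08  ]
rim [ 0.4545 -0.143   0.115 ]
rim [0.4466 0.0392 0.115 ]
rim [0.6611 0.0489 0.115 ]
rim [ 0.6699 -0.1389  0.115 ]
rim side [0.4389 0.0353 0.115 ]
rim side [0.6541 0.0492 0.115 ]
rim side [ 0.4524 -0.1476  0.115 ]
rim side [ 0.6662 -0.1379  0.115 ]
hole2 [ 0.5148 -0.0387  0.038 ]
hole1 (part) [ 0.5982 -0.035   0.038 ]
blk [ 0.4795 -0.0708  0.038 ] [ 0.4817 -0.0107  0.038 ] [ 0.541  -0.0075  0.038 ] [ 0.5401 -0.0668  0.038 ]
panel edge corners (array([ 0.453 , -0.1872,  0.2985]), np.float64(0.004348757461730965)) (array([ 0.6692, -0.1831,  0.2987]), np.float64(0.0020328325636779026))
tin [0.4244 0.3887 0.1   ]
scraper [array([0.4676, 0.2439]), array([0.4731, 0.272 ]), array([0.6338, 0.2182])]
brayer [array([0.5579, 0.3586]), array([0.5547, 0.4532]), array([0.7034, 0.4057])]
```

Emit:
arm_command(
  targets=[
    [[-0.3315,-0.2275,0.05],[0,0,-20],0.6],
    [[-0.3315,-0.2275,0.05],[0,0,-20],0.6],
    [[-0.3315,-0.2275,0.05],[0,0,-20],0.6],
    [[-0.3315,-0.2275,0.05],[0,0,-20],0.6],
    [[-0.3315,-0.2275,0.05],[0,0,-20],0.6],
    [[-0.3315,-0.2275,0.05],[0,0,-20],0.6],
    [[-0.3315,-0.2275,0.05],[0,0,-20],0.6],
    [[-0.3315,-0.2275,0.05],[0,0,-20],0.6],
    [[-0.3315,-0.2275,0.05],[0,0,-20],0.6],
    [[-0.3315,-0.2275,0.05],[0,0,-20],0.6],
  ],
)

```text
clock: 0.98
tcp_pos: [0.4382, 0.2749, 0.2]
ee_rot: [0.06, -3.141, 0.0]
force: [1.3, 1.3, -0.0]
width: 0.0512
finger_force: 0.0
```

Emit:
arm_command(
  targets=[
    [[0,0,0],[0,0,0],0.6],
    [[0,0,0],[0,0,0],0.6],
    [[0,0,0],[0,0,0],0.6],
  ],
)

```text
clock: 1.23
tcp_pos: [0.437, 0.2771, 0.2002]
ee_rot: [0.059, -3.141, -0.0]
force: [-0.1, -0.7, 0.4]
width: 0.0514
finger_force: 0.0
```

```bash
python3 - <<'E'
from h import *
np.set_printoptions(precision=4,suppress=True)
s=bot.observe(); print(s['clock'],s['tcp_pos'],s['width']); print(R.from_rotvec(s['ee_rot']).as_matrix())
c=bot.get_calibration('wrist'); save('wrist','w1.png'); np.save('c1.npy',c,allow_pickle=True)
print(c['T']); print(proj('wrist',(.437,.277,.08),c),proj('wrist',(.65,.288,.08),c))
E
```

```text
1.2333 [0.437  0.2771 0.2002] 0.051384811752962486
[[-0.9993 -0.0375 -0.0005]
 [-0.0375  0.9993  0.    ]
 [ 0.0005  0.     -1.    ]]
[[-0.037   0.9598  0.2783  0.3665]
 [ 0.9993  0.0356  0.0102  0.274 ]
 [-0.0001  0.2784 -0.9605  0.3227]
 [ 0.      0.      0.      1.    ]]
[314.8455 239.4604] [318.2012 468.1744]
```

View pics/w1.png

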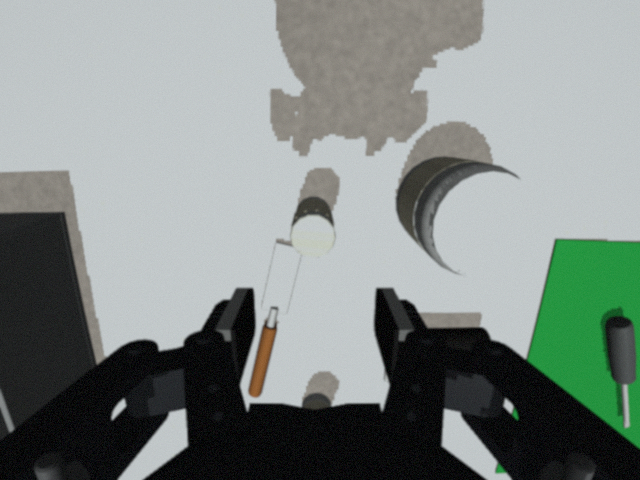

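The wrist view shows the top of cartridge A centred at about (312,235), predicted at (315,239). So A is at about (0.4345, 0.276).

Emit:
arm_command(
  targets=[
    [[0.0025,-0.001,0.04],[0,0,0],0.6],
    [[0.0025,-0.001,0.08],[0,0,0],0.6],
    [[0.0025,-0.001,0.115],[0,0,0],0.6],
    [[0.0025,-0.001,0.14],[0,0,0],0.6],
    [[0.0025,-0.001,0.14],[0,0,0],0.6],
    [[0.0025,-0.001,0.14],[0,0,0],0.2],
    [[0.0025,-0.001,0.14],[0,0,0],0.2],
    [[0.0025,-0.001,0.14],[0,0,0],0.2],
    [[0.0025,-0.001,0.14],[0,0,0],0.2],
    [[0.0025,-0.001,0.14],[0,0,0],0.2],
  ],
)

```text
clock: 2.12
tcp_pos: [0.4352, 0.2763, 0.0615]
ee_rot: [-0.06, 3.139, 0.001]
force: [-0.6, 0.8, -0.9]
width: 0.0309
finger_force: 59.3
```

Emit:
arm_command(
  targets=[
    [[0,0,0],[0,0,0],0.2],
    [[0,0,-0.04],[0,0,0],0.2],
    [[0,0,-0.08],[0,0,0],0.2],
    [[0,0,-0.12],[0,0,0],0.2],
    [[0,0,-0.15],[0,0,0],0.2],
    [[0,0,-0.15],[0,0,0],0.2],
    [[0,0,-0.15],[0,0,0],0.2],
  ],
)

```text
clock: 2.7
tcp_pos: [0.4354, 0.2763, 0.2123]
ee_rot: [-0.06, 3.137, 0.003]
force: [-0.6, -0.1, -1.8]
width: 0.0304
finger_force: 59.8
```

Emit:
arm_command(
  targets=[
    [[-0.105,-0.25,-0.068],[0,0,0],0.2],
    [[-0.105,-0.25,-0.068],[0,0,0],0.2],
    [[-0.105,-0.25,-0.068],[0,0,0],0.2],
    [[-0.105,-0.25,-0.068],[0,0,0],0.2],
    [[-0.105,-0.25,-0.068],[0,0,0],0.2],
    [[-0.105,-0.25,-0.068],[0,0,0],0.2],
    [[-0.105,-0.25,-0.068],[0,0,0],0.2],
    [[-0.105,-0.25,-0.068],[0,0,0],0.2],
    [[-0.105,-0.25,-0.068],[0,0,0],0.2],
    [[-0.105,-0.25,-0.068],[0,0,0],0.2],
  ],
)

```text
clock: 3.53
tcp_pos: [0.5484, 0.0304, 0.277]
ee_rot: [0.059, -3.139, -0.001]
force: [-0.2, 0.7, -2.0]
width: 0.0306
finger_force: 60.2
```

```bash
python3 - <<'E'
from h import *
np.set_printoptions(precision=4,suppress=True)
s=bot.observe(); print(s['clock'],s['tcp_pos'],s['qvel']); print(R.from_rotvec(s['ee_rot']).as_matrix())
c=bot.get_calibration('wrist'); im=save('wrist','w2.png'); np.save('c2.npy',c,allow_pickle=True)
print(proj('wrist',(.5148,-.0387,.038),c),proj('wrist',(.602,-.035,.038),c))
E
```

```text
3.5333 [0.5484 0.0304 0.277 ] [ 0.02   -0.007   0.0052 -0.0003  0.0029 -0.0002]
[[-0.9993 -0.0377 -0.0025]
 [-0.0377  0.9993  0.0004]
 [ 0.0024  0.0005 -1.    ]]
[246.7504 171.9221] [251.2777 254.9131]
```

View pics/w2.png

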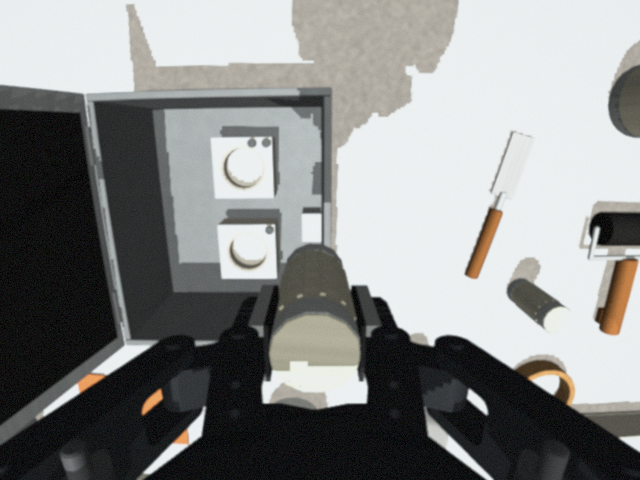

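Wrist view: the two-stud block is centred at about (243,168) and the one-stud block at about (248,250). I'll fit them precisely.

```bash
python3 - <<'E'
from h import *
np.set_printoptions(precision=4,suppress=True)
c=np.load('c2.npy',allow_pickle=True).item(); im=cv2.imread('pics/w2.png')
g=im.min(2); m=np.zeros_like(g); m[125:290,195:292]=(g[125:290,195:292]>190)*255
for k in cv2.findContours(m,0,2)[0]:
    if cv2.contourArea(k)<1500: continue
    r=cv2.minAreaRect(cv2.convexHull(k)); 
    P=np.array([onz('wrist',*p,.038,c) for p in cv2.boxPoints(r)])
    print(r,P.mean(0),np.linalg.norm(np.diff(P,axis=0),axis=1)); print(P[:,:2])
for p in ((330,90),(88,96),(126,343)): print('rim',onz('wrist',*p,.115,c))
# cartridge B top seen
print('B',onz('wrist',556,318,.08,c), 'A in hand top band centre', proj('wrist',bot.observe()['tcp_pos']+np.array([0,0,.02]),c))
E
```

```text
((246.5, 251.5), (53.0, 59.0), 90.0) [ 0.599  -0.0402  0.038 ] [0.0616 0.0591 0.0643]
[[ 0.5705 -0.0705]
 [ 0.5683 -0.0089]
 [ 0.6274 -0.0085]
 [ 0.63   -0.0728]]
((241.5, 167.5), (61.0, 63.0), 90.0) [ 0.5112 -0.0441  0.038 ] [0.0618 0.0601 0.0645]
[[ 0.4819 -0.0746]
 [ 0.4801 -0.0128]
 [ 0.5402 -0.0122]
 [ 0.5424 -0.0767]]
rim [0.444  0.0378 0.115 ]
rim [ 0.4521 -0.1475  0.115 ]
rim [ 0.6663 -0.1399  0.115 ]
B [0.6451 0.2826 0.08  ] A in hand top band centre [317.1627 357.6001]
```

Emit:
arm_command(
  targets=[
    [[-0.0485,-0.0693,0.0],[0,0,0],0.2],
    [[-0.0485,-0.0693,0.03],[0,0,0],0.2],
    [[-0.0485,-0.0693,0.077],[0,0,0],0.2],
    [[-0.0485,-0.0693,0.1],[0,0,0],0.2],
    [[-0.0485,-0.0693,0.13],[0,0,0],0.2],
    [[-0.0485,-0.0693,0.155],[0,0,0],0.2],
    [[-0.0485,-0.0693,0.168],[0,0,0],0.2],
    [[-0.0485,-0.0693,0.168],[0,0,0],0.2],
    [[-0.0485,-0.0693,0.168],[0,0,0],0.2],
    [[-0.0485,-0.0693,0.168],[0,0,0],0.2],
  ],
)

```text
clock: 4.42
tcp_pos: [0.6007, -0.0365, 0.1112]
ee_rot: [-0.062, 3.14, -0.0]
force: [0.4, -0.3, -0.4]
width: 0.0308
finger_force: 60.2
```

```bash
python3 - <<'E'
from h import *
np.set_printoptions(precision=4,suppress=True)
s=bot.observe(); print(s['clock'],s['tcp_pos'],s['force']); print(rel((.5995,-.037,.097)))
E
```

```text
4.4167 [ 0.6007 -0.0365  0.1112] [ 0.3693 -0.3365 -0.4327]
[ 0.0012 -0.0004  0.0142]
```

Emit:
arm_command(
  targets=[
    [[0.0012,-0.0005,0.006],[0,0,0],0.2],
    [[0.0012,-0.0005,0.011],[0,0,0],0.2],
    [[0.0012,-0.0005,0.015],[0,0,0],0.2],
    [[0.0012,-0.0005,0.018],[0,0,0],0.2],
    [[0.0012,-0.0005,0.018],[0,0,0],0.2],
  ],
)

```text
clock: 4.83
tcp_pos: [0.5988, -0.0377, 0.0916]
ee_rot: [0.06, -3.14, -0.0]
force: [-1.2, 0.6, -0.7]
width: 0.031
finger_force: 60.2
```

It has entered the hole without resistance. I'll continue down to the floor.

Emit:
arm_command(
  targets=[
    [[0,0,0.003],[0,0,0],0.2],
    [[0,0,0.0055],[0,0,0],0.2],
    [[0,0,0.0075],[0,0,0],0.2],
    [[0,0,0.0085],[0,0,0],0.2],
    [[0,0,0.0085],[0,0,0],0.2],
  ],
)

```text
clock: 5.25
tcp_pos: [0.5991, -0.0378, 0.0836]
ee_rot: [0.06, -3.141, -0.0]
force: [-0.6, 0.1, -1.2]
width: 0.0309
finger_force: 60.4
```

Emit:
arm_command(
  targets=[
    [[0,0,0.001],[0,0,0],0.2],
    [[0,0,0.001],[0,0,0],0.55],
    [[0,0,0.001],[0,0,0],0.55],
    [[0,0,0.001],[0,0,0],0.55],
    [[0,0,0.001],[0,0,0],0.55],
    [[0,0,-0.03],[0,0,0],0.55],
    [[0,0,-0.07],[0,0,0],0.55],
    [[0,0,-0.11],[0,0,0],0.55],
    [[0,0,-0.12],[0,0,0],0.55],
    [[0,0,-0.12],[0,0,0],0.55],
  ],
)

```text
clock: 6.08
tcp_pos: [0.6009, -0.038, 0.2075]
ee_rot: [-0.06, 3.135, -0.002]
force: [0.5, -0.4, 0.2]
width: 0.0473
finger_force: 0.0
```

```bash
python3 - <<'E'
from h import *
np.set_printoptions(precision=4,suppress=True)
s=bot.observe(); print(s['clock'],s['tcp_pos'],s['force']); print(rel((.649,.2865,.2)))
# B rough by wrist at earlier pic: refine by bright top mask in w2
E
```

```text
6.0833 [ 0.6009 -0.038   0.2075] [ 0.5255 -0.4441  0.2447]
[-0.0605  0.3224  0.0075]
```

Emit:
arm_command(
  targets=[
    [[-0.06,0.322,0.0],[0,0,0],0.6],
    [[-0.06,0.322,0.0],[0,0,0],0.6],
    [[-0.06,0.322,0.0],[0,0,0],0.6],
    [[-0.06,0.322,0.0],[0,0,0],0.6],
    [[-0.06,0.322,0.0],[0,0,0],0.6],
    [[-0.06,0.322,0.0],[0,0,0],0.6],
    [[-0.06,0.322,0.0],[0,0,0],0.6],
    [[-0.06,0.322,0.0],[0,0,0],0.6],
    [[-0.06,0.322,0.0],[0,0,0],0.6],
    [[-0.06,0.322,0.0],[0,0,0],0.6],
  ],
)

```text
clock: 6.92
tcp_pos: [0.6461, 0.2882, 0.2021]
ee_rot: [0.064, -3.139, 0.001]
force: [0.1, -0.3, -0.1]
width: 0.051
finger_force: 0.0
```

Emit:
arm_command(
  targets=[
    [[0,0,0],[0,0,0],0.6],
    [[0,0,0],[0,0,0],0.6],
  ],
)

```text
clock: 7.08
tcp_pos: [0.6466, 0.2851, 0.2032]
ee_rot: [0.059, -3.14, 0.001]
force: [-0.1, -0.2, 0.7]
width: 0.0514
finger_force: 0.0
```

```bash
python3 - <<'E'
from h import *
np.set_printoptions(precision=4,suppress=True)
s=bot.observe(); print(s['clock'],s['tcp_pos'])
c=bot.get_calibration('wrist'); im=save('wrist','w3.png'); 
# cream top: R-B larger than table
def top(im,c,near):
    i=im.astype(int); u,v=near; m=((i[:,:,0]-i[:,:,2]>8)&(i.min(2)>150)).astype(np.uint8)
    k=np.zeros_like(m); k[max(0,v-45):v+45,u-45:u+45]=m[max(0,v-45):v+45,u-45:u+45]
    C=max(cv2.findContours(k,0,2)[0],key=cv2.contourArea); (x,y),r=cv2.minEnclosingCircle(C); e=cv2.fitEllipse(C); return (x,y,r),e,onz('wrist',x,y,.08,c),onz('wrist',*e[0],.08,c)
print(top(im,c,tuple(proj('wrist',(.648,.286,.08),c).astype(int))))
c1=np.load('c1.npy',allow_pickle=True).item(); print('A check',top(cv2.imread('pics/w1.png')[:,:,::-1],c1,(312,235)))
E
```

```text
7.0833 [0.6466 0.2851 0.2032]
((308.0, 222.5, 4.272101879119873), ((308.2149353027344, 222.86972045898438), (3.3593239784240723, 7.593181133270264), 74.9821548461914), array([0.6351, 0.2797, 0.08  ]), array([0.6354, 0.2799, 0.08  ]))Traceback (most recent call last):
  File "<stdin>", line 11, in <module>
  File "<stdin>", line 9, in top
cv2.error: OpenCV(4.12.0) /io/opencv/modules/imgproc/src/shapedescr.cpp:361: error: (-201:Incorrect size of input array) There should be at least 5 points to fit the ellipse in function 'fitEllipseNoDirect'
```

```bash
python3 - <<'E'
from h import *
np.set_printoptions(precision=4,suppress=True)
s=bot.observe(); c=bot.get_calibration('wrist')
c1=np.load('c1.npy',allow_pickle=True).item()
for f,cc in (('w1',c1),('w3',c)):
    g=cv2.medianBlur(cv2.imread(f'pics/{f}.png')[175:295,250:375,0],5)
    H=cv2.HoughCircles(g,cv2.HOUGH_GRADIENT,1,40,param1=60,param2=8,minRadius=18,maxRadius=27)
    for x,y,r in H[0][:3]: print(f,x+250,y+175,r,onz('wrist',x+250,y+175,.08,cc))
g=cv2.imread('pics/w3.png')[170:300,250:375]; cv2.imwrite('pics/w3c.png',cv2.resize(g,None,fx=4,fy=4))
E
```

```text
w1 312.5 236.5 21.8 [0.4349 0.2753 0.08  ]
w1 318.5 195.5 19.4 [0.4058 0.2783 0.08  ]
w3 316.5 238.5 20.2 [0.6469 0.286  0.08  ]
w3 323.5 191.5 20.2 [0.6131 0.2895 0.08  ]
```

View pics/w3c.png

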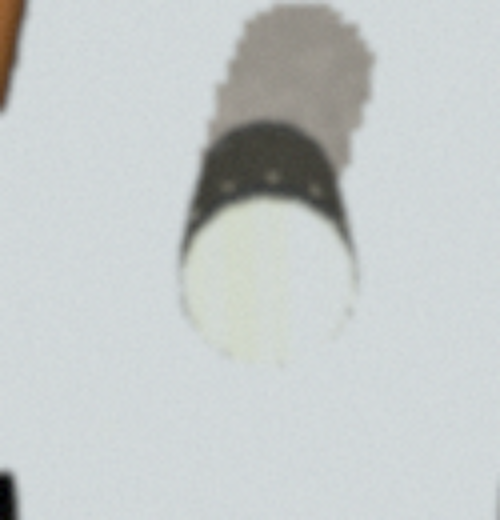

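The top of cartridge B is centred at about (317,240), which puts it at (0.6478, 0.2866). I'll descend and grip.

Emit:
arm_command(
  targets=[
    [[-0.001,0.0015,0.04],[0,0,0],0.6],
    [[-0.001,0.0015,0.08],[0,0,0],0.6],
    [[-0.001,0.0015,0.115],[0,0,0],0.6],
    [[-0.001,0.0015,0.142],[0,0,0],0.6],
    [[-0.001,0.0015,0.142],[0,0,0],0.6],
    [[-0.001,0.0015,0.142],[0,0,0],0.2],
    [[-0.001,0.0015,0.142],[0,0,0],0.2],
    [[-0.001,0.0015,0.142],[0,0,0],0.2],
    [[-0.001,0.0015,0.142],[0,0,0],0.2],
    [[-0.001,0.0015,0.142],[0,0,0],0.2],
  ],
)

```text
clock: 7.97
tcp_pos: [0.6484, 0.288, 0.0634]
ee_rot: [-0.06, 3.139, 0.001]
force: [0.5, -1.0, 9.6]
width: 0.0307
finger_force: 59.8
```

Emit:
arm_command(
  targets=[
    [[0,0,0],[0,0,0],0.2],
    [[0,0,-0.04],[0,0,0],0.2],
    [[0,0,-0.08],[0,0,0],0.2],
    [[0,0,-0.12],[0,0,0],0.2],
    [[0,0,-0.16],[0,0,0],0.2],
    [[0,0,-0.18],[0,0,0],0.2],
    [[0,0,-0.18],[0,0,0],0.2],
  ],
)

```text
clock: 8.55
tcp_pos: [0.6497, 0.2887, 0.2486]
ee_rot: [-0.06, 3.132, 0.005]
force: [0.2, 0.3, -0.9]
width: 0.0306
finger_force: 59.7
```

```bash
python3 - <<'E'
from h import *
np.set_printoptions(precision=4,suppress=True)
s=bot.observe(); print(s['clock'],s['tcp_pos'],s['force']); print(rel((.5117,-.041,.2)))
print(R.from_rotvec(s['ee_rot']).as_matrix())
E
```

```text
8.55 [0.6497 0.2887 0.2486] [ 0.2352  0.3048 -0.9214]
[ 0.151  -0.3242  0.0463]
[[-0.9992 -0.0384  0.009 ]
 [-0.0384  0.9993  0.0031]
 [-0.0091  0.0028 -1.    ]]
```

Emit:
arm_command(
  targets=[
    [[0.151,-0.324,0.0],[0,0,0],0.2],
    [[0.151,-0.324,0.0],[0,0,0],0.2],
    [[0.151,-0.324,0.0],[0,0,0],0.2],
    [[0.151,-0.324,0.0],[0,0,0],0.2],
    [[0.151,-0.324,0.0],[0,0,0],0.2],
    [[0.151,-0.324,0.0],[0,0,0],0.2],
    [[0.151,-0.324,0.0],[0,0,0],0.2],
    [[0.151,-0.324,0.0],[0,0,0],0.2],
    [[0.151,-0.324,0.0],[0,0,0],0.2],
    [[0.151,-0.324,0.03],[0,0,0],0.2],
  ],
)

```text
clock: 9.38
tcp_pos: [0.5098, -0.0458, 0.2155]
ee_rot: [-0.055, 3.134, -0.004]
force: [3.8, 0.5, -1.0]
width: 0.0308
finger_force: 60.0
```

Emit:
arm_command(
  targets=[
    [[0,0,0.02],[0,0,0],0.2],
    [[0,0,0.02],[0,0,0],0.2],
    [[0,0,0.02],[0,0,0],0.2],
  ],
)

```text
clock: 9.63
tcp_pos: [0.5087, -0.0416, 0.1915]
ee_rot: [0.06, -3.139, -0.001]
force: [-0.1, 0.6, -0.6]
width: 0.0308
finger_force: 60.0
```

```bash
python3 - <<'E'
from h import *
np.set_printoptions(precision=4,suppress=True)
s=bot.observe(); print(s['clock'],s['tcp_pos'],s['force']); print(rel((.5117,-.041,.114)))
print(R.from_rotvec(s['ee_rot']).as_matrix())
E
```

```text
9.6333 [ 0.5087 -0.0416  0.1915] [-0.1013  0.6034 -0.5611]
[-0.0032  0.0004  0.0775]
[[-0.9993 -0.0382 -0.002 ]
 [-0.0382  0.9993  0.0004]
 [ 0.002   0.0005 -1.    ]]
```

Emit:
arm_command(
  targets=[
    [[-0.0028,0.0005,0.03],[0,0,0],0.2],
    [[-0.0028,0.0005,0.06],[0,0,0],0.2],
    [[-0.0028,0.0005,0.077],[0,0,0],0.2],
    [[-0.0028,0.0005,0.084],[0,0,0],0.2],
    [[-0.0028,0.0005,0.09],[0,0,0],0.2],
    [[-0.0028,0.0005,0.094],[0,0,0],0.2],
    [[-0.0028,0.0005,0.097],[0,0,0],0.2],
    [[-0.0028,0.0005,0.097],[0,0,0],0.2],
  ],
)

```text
clock: 10.3
tcp_pos: [0.5124, -0.0411, 0.0953]
ee_rot: [-0.06, 3.14, -0.0]
force: [-1.0, 0.3, -0.9]
width: 0.0307
finger_force: 60.0
```

Emit:
arm_command(
  targets=[
    [[0,0,0.003],[0,0,0],0.2],
    [[0,0,0.006],[0,0,0],0.2],
    [[0,0,0.008],[0,0,0],0.2],
    [[0,0,0.0095],[0,0,0],0.2],
    [[0,0,0.0095],[0,0,0],0.2],
  ],
)

```text
clock: 10.72
tcp_pos: [0.5121, -0.0411, 0.0854]
ee_rot: [-0.06, 3.141, -0.0]
force: [-0.7, -0.3, 2.6]
width: 0.0307
finger_force: 60.1
```

Emit:
arm_command(
  targets=[
    [[0,0,0.0],[0,0,0],0.55],
    [[0,0,0.0],[0,0,0],0.55],
    [[0,0,0.0],[0,0,0],0.55],
    [[0,0,0.0],[0,0,0],0.55],
    [[0,0,-0.03],[0,0,0],0.5],
    [[0,0,-0.07],[0,0,0],0.3],
    [[0,0,-0.11],[0,0,0],0.0],
    [[0,0,-0.15],[0,0,0],0.0],
    [[0,0,-0.19],[0,0,0],0.0],
    [[0,0,-0.23],[0,0,0],0.0],
  ],
)

```text
clock: 11.55
tcp_pos: [0.5114, -0.041, 0.3175]
ee_rot: [-0.06, 3.141, -0.0]
force: [0.4, -1.2, -0.3]
width: -0.0004
finger_force: 0.0
```

Emit:
arm_command(
  targets=[
    [[0,0,-0.04],[0,0,0],0.0],
    [[0,0,-0.065],[0,0,0],0.0],
    [[0,0,-0.065],[0,0,0],0.0],
    [[0,0,-0.065],[0,0,0],0.0],
  ],
)

```text
clock: 11.88
tcp_pos: [0.5124, -0.0412, 0.3816]
ee_rot: [-0.06, 3.138, -0.001]
force: [-0.4, 0.5, -0.7]
width: 0.0005
finger_force: 0.0
```

```bash
python3 - <<'E'
from h import *
np.set_printoptions(precision=4,suppress=True)
s=bot.observe(); print(s['clock'],s['tcp_pos'],s['q']); print(R.from_rotvec(s['ee_rot']).as_matrix())
a=save('scene','s4.png')[140:340,120:320]; b=save('wrist','w4.png')
cv2.imwrite('pics/v4.png',np.hstack([cv2.resize(a,(400,400),interpolation=cv2.INTER_CUBIC),cv2.resize(b,(400,300))[:, :].repeat(1,0) if 0 else cv2.copyMakeBorder(cv2.resize(b,(400,300)),0,100,0,0,0)])[:,:,::-1])
E
```

```text
11.8833 [ 0.5124 -0.0412  0.3816] [-0.1964  0.2246  1.4057  0.      1.5084 -1.8054]
[[-0.9993 -0.0382  0.0028]
 [-0.0382  0.9993 -0.0005]
 [-0.0028 -0.0007 -1.    ]]
```

View pics/v4.png

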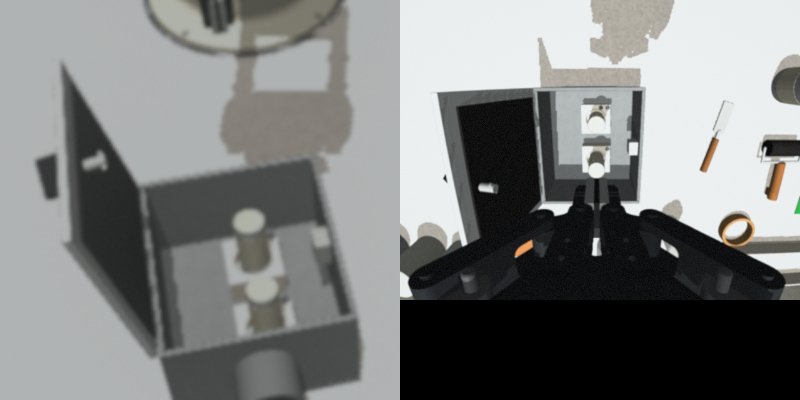

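Both cartridges stand in their sockets and the panel is still open. Now I'll take the closed fingers behind the panel, offset from the fastener.

Emit:
arm_command(
  targets=[
    [[0.0115,-0.04,0],[0,0,0],0],
    [[0.0115,-0.08,0],[0,0,0],0],
    [[0.0115,-0.12,0],[0,0,0],0],
    [[0.0115,-0.16,0],[0,0,0],0],
    [[0.0115,-0.195,0],[0,0,0],0],
    [[0.0115,-0.195,0],[0,0,0],0],
    [[0.0115,-0.195,0.04],[0,0,0],0],
    [[0.0115,-0.195,0.08],[0,0,0],0],
    [[0.0115,-0.195,0.096],[0,0,0],0],
    [[0.0115,-0.195,0.096],[0,0,0],0],
  ],
)

```text
clock: 12.82
tcp_pos: [0.5056, -0.235, 0.279]
ee_rot: [0.06, -3.133, -0.008]
force: [-0.1, -0.0, -0.2]
width: -0.0003
finger_force: 0.0
```

Emit:
arm_command(
  targets=[
    [[0,0.01,0],[0,0,0],0],
    [[0,0.02,0],[0,0,0],0],
    [[0,0.03,0],[0,0,0],0],
    [[0,0.04,0],[0,0,0],0],
    [[0,0.05,0],[0,0,0],0],
    [[0,0.06,0],[0,0,0],0],
    [[0,0.07,0],[0,0,0],0],
  ],
)

```text
clock: 13.4
tcp_pos: [0.5057, -0.1656, 0.2856]
ee_rot: [-0.061, 3.139, -0.002]
force: [-3.0, -3.8, 15.1]
width: -0.0001
finger_force: 7.6
```

The 15 N upward force suggests the panel's top edge is touching the finger linkage. I'll raise the tool a little and go on.

Emit:
arm_command(
  targets=[
    [[0,-0.004,-0.011],[0,0,0],0],
    [[0,0.005,-0.012],[0,0,0],0],
    [[0,0.02,-0.012],[0,0,0],0],
    [[0,0.034,-0.011],[0,0,0],0],
    [[0,0.045,-0.009],[0,0,0],0],
  ],
)

```text
clock: 13.82
tcp_pos: [0.5034, -0.1198, 0.2932]
ee_rot: [-0.061, 3.141, 0.0]
force: [0.9, -2.7, -0.7]
width: -0.0001
finger_force: 1.2
```

Emit:
arm_command(
  targets=[
    [[0,0.022,0.007],[0,0,0],0],
    [[0,0.044,0.018],[0,0,0],0],
    [[0,0.065,0.032],[0,0,0],0],
    [[0,0.083,0.049],[0,0,0],0],
    [[0,0.098,0.068],[0,0,0],0],
    [[0,0.111,0.089],[0,0,0],0],
    [[0,0.117,0.104],[0,0,0],0],
  ],
)

```text
clock: 14.4
tcp_pos: [0.498, -0.0021, 0.1877]
ee_rot: [0.062, -3.14, -0.001]
force: [0.1, 0.1, 1.9]
width: 0.0
finger_force: 0.6
```

Emit:
arm_command(
  targets=[
    [[0,0.005,0.013],[0,0,0],0],
    [[0,0.008,0.026],[0,0,0],0],
    [[0,0.01,0.036],[0,0,0],0],
    [[0,0.01,0.043],[0,0,0],0],
    [[0,0.01,0.046],[0,0,0],0],
    [[0,0.01,0.046],[0,0,0],0],
  ],
)

```text
clock: 14.9
tcp_pos: [0.4983, 0.0058, 0.1428]
ee_rot: [0.061, -3.14, -0.0]
force: [0.3, 0.3, 0.0]
width: -0.0004
finger_force: 0.0
```

Emit:
arm_command(
  targets=[
    [[0,0,0.002],[0,0,0],0],
    [[0,0,0.004],[0,0,0],0],
    [[0,0,0.005],[0,0,0],0],
    [[0,0,0.005],[0,0,0],0],
  ],
)

```text
clock: 15.23
tcp_pos: [0.4989, 0.0054, 0.1385]
ee_rot: [-0.06, 3.14, 0.0]
force: [-1.0, 2.3, 4.5]
width: 0.0001
finger_force: 2.4
```

The panel is shut and pushes back with 4.5 N. Next I'll lift off and look at the fastener.

Emit:
arm_command(
  targets=[
    [[0,0,-0.04],[0,0,0],0],
    [[0,0,-0.08],[0,0,0],0.1],
    [[-0.03,0.003,-0.12],[0,0,0],0.35],
    [[-0.056,0.003,-0.13],[0,0,0],0.35],
    [[-0.056,0.003,-0.13],[0,0,0],0.35],
    [[-0.056,0.003,-0.13],[0,0,0],0.35],
    [[-0.056,0.003,-0.13],[0,0,0],0.35],
  ],
)

```text
clock: 15.82
tcp_pos: [0.5538, 0.0105, 0.2677]
ee_rot: [0.06, -3.14, -0.0]
force: [-0.9, 0.1, -0.1]
width: 0.0299
finger_force: 0.0
```

```bash
python3 - <<'E'
from h import *
np.set_printoptions(precision=4,suppress=True)
s=bot.observe(); print(s['clock'],s['tcp_pos'],s['q']); print(R.from_rotvec(s['ee_rot']).as_matrix())
c=bot.get_calibration('wrist'); np.save('c5.npy',c,allow_pickle=True); im=save('wrist','w5.png'); save('scene','s5.png')
p=proj('wrist',(.554,.011,.153),c); print(p); x,y=p.astype(int); x0,y0=max(0,x-80),max(0,y-60)
print(x0,y0); cv2.imwrite('pics/w5c.png',cv2.resize(im[y0:y0+120,x0:x0+160,::-1],(800,600),interpolation=cv2.INTER_CUBIC))
E
```

```text
15.8167 [0.5538 0.0105 0.2677] [-0.0887  0.3768  1.4978 -0.0001  1.2682 -1.6977]
[[-0.9993 -0.0382 -0.0013]
 [-0.0382  0.9993  0.    ]
 [ 0.0013  0.0001 -1.    ]]
[315.6396 242.0688]
235 182
```

View pics/w5c.png

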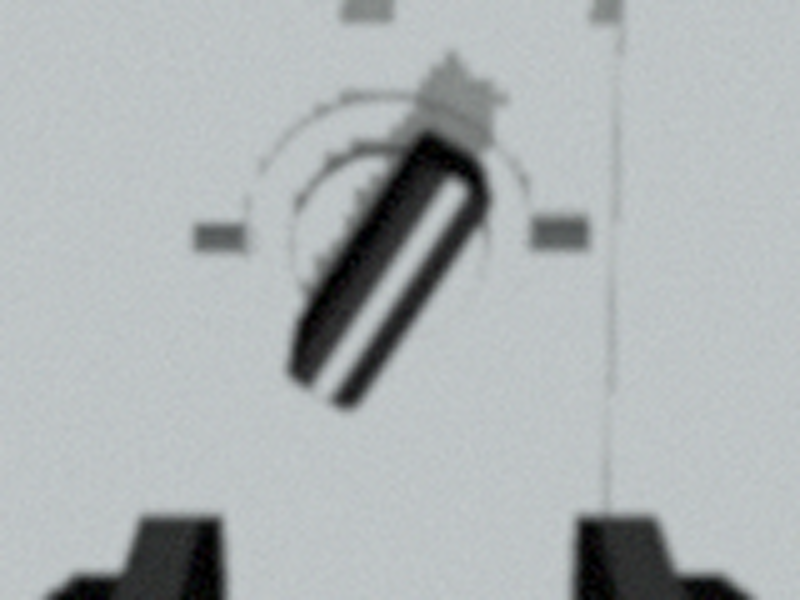

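Crop: the slot runs from (455,185) to (325,390), and the panel marks are at (220,237) and (560,233).

```bash
python3 - <<'E'
from h import *
np.set_printoptions(precision=4,suppress=True)
c=np.load('c5.npy',allow_pickle=True).item()
f=lambda x,y,z:onz('wrist',235+x/5,182+y/5,z,c)
a,b=f(457,185,.153),f(325,391,.153); m1,m2=f(220,237,.123),f(560,233,.123)
an=lambda v:np.degrees(np.arctan2(v[1],v[0]))
print('slot',a,b,(a+b)/2,an(a-b),np.linalg.norm(a-b)); print('marks',m1,m2,(m1+m2)/2,an(m2-m1),np.linalg.norm(m2-m1))
C=(m1+m2)/2; C[2]=.145; print(rel(C))
E
```

```text
slot [0.5375 0.0176 0.153 ] [0.5676 0.0006 0.153 ] [0.5525 0.0091 0.153 ] 150.52478319923298 0.03467053503673258
marks [ 0.5538 -0.0171  0.123 ] [0.5512 0.0351 0.123 ] [0.5525 0.009  0.123 ] 92.86312727185003 0.05225995152725214
[ 0.0006 -0.0015  0.1224]
```

Emit:
arm_command(
  targets=[
    [[0.001,-0.0015,0.0],[0,0,7],0.4],
    [[0.001,-0.0015,0.0],[0,0,14],0.4],
    [[0.001,-0.0015,0.02],[0,0,21],0.4],
    [[0.001,-0.0015,0.05],[0,0,28],0.4],
    [[0.001,-0.0015,0.08],[0,0,31.7],0.4],
    [[0.001,-0.0015,0.1],[0,0,31.7],0.4],
    [[0.001,-0.0015,0.115],[0,0,31.7],0.4],
    [[0.001,-0.0015,0.115],[0,0,31.7],0.4],
    [[0.001,-0.0015,0.115],[0,0,31.7],0.4],
  ],
)

```text
clock: 16.67
tcp_pos: [0.5526, 0.009, 0.1527]
ee_rot: [-0.8, -3.036, 0.001]
force: [0.5, 1.1, 0.1]
width: 0.0343
finger_force: 0.0
```

Emit:
arm_command(
  targets=[
    [[0,0,0],[0,0,0],0.0],
    [[0,0,0],[0,0,0],0.0],
    [[0,0,0],[0,0,0],0.0],
    [[0,0,0],[0,0,0],0.0],
    [[0,0,0],[0,0,0],0.0],
  ],
)

```text
clock: 17.08
tcp_pos: [0.5539, 0.0087, 0.1539]
ee_rot: [0.8, 3.037, -0.0]
force: [-0.4, -4.6, 0.8]
width: 0.0101
finger_force: 61.8
```

Emit:
arm_command(
  targets=[
    [[0,0,0.001],[0,0,7],0.0],
    [[0,0,0.002],[0,0,14],0.0],
    [[0,0,0.002],[0,0,21],0.0],
    [[0,0,0.002],[0,0,28],0.0],
    [[0,0,0.002],[0,0,35],0.0],
    [[0,0,0.002],[0,0,42],0.0],
    [[0,0,0.002],[0,0,49],0.0],
    [[0,0,0.002],[0,0,54],0.0],
    [[0,0,0.002],[0,0,58],0.0],
    [[0,0,0.002],[0,0,58],0.0],
  ],
)

```text
clock: 17.92
tcp_pos: [0.5537, 0.0083, 0.1519]
ee_rot: [2.177, 2.263, -0.001]
force: [-3.4, -8.3, 4.6]
width: 0.0104
finger_force: 62.2
```

Emit:
arm_command(
  targets=[
    [[0,0,0],[0,0,0],0.0],
    [[0,0,0],[0,0,0],0.0],
    [[0,0,0],[0,0,0],0.0],
  ],
)

```text
clock: 18.17
tcp_pos: [0.5537, 0.0083, 0.1519]
ee_rot: [2.172, 2.268, -0.001]
force: [-2.6, -8.8, 5.1]
width: 0.0101
finger_force: 62.3
```

```bash
python3 - <<'E'
from h import *
np.set_printoptions(precision=4,suppress=True)
s=bot.observe(); print(s['clock'],s['tcp_pos'],s['force'],s['ft_torque']); M=R.from_rotvec(s['ee_rot']).as_matrix(); print(M,np.degrees(np.arctan2(M[1,1],M[0,1])))
E
```

```text
18.1667 [0.5537 0.0083 0.1519] [-2.6441 -8.8135  5.0647] [-1.7834  0.3353 -0.0384]
[[-0.0436  0.999   0.0006]
 [ 0.999   0.0436 -0.0012]
 [-0.0012  0.0006 -1.    ]] 2.5000584772804517
```

Emit:
arm_command(
  targets=[
    [[0,0,-0.002],[0,0,0],0.4],
    [[0,0,-0.002],[0,0,0],0.4],
    [[0,0,-0.002],[0,0,0],0.4],
    [[0,0,-0.002],[0,0,0],0.4],
    [[0,0,-0.04],[0,0,0],0.4],
    [[0,0,-0.08],[0,0,0],0.4],
    [[0,0,-0.115],[0,0,0],0.4],
    [[0,0,-0.115],[0,0,0],0.4],
    [[0,0,-0.115],[0,0,0],0.4],
    [[0,0,-0.115],[0,0,0],0.4],
  ],
)

```text
clock: 19.0
tcp_pos: [0.5533, 0.0092, 0.266]
ee_rot: [-2.172, -2.269, 0.0]
force: [-0.2, 0.7, -0.6]
width: 0.034
finger_force: 0.0
```

```bash
python3 - <<'E'
from h import *
np.set_printoptions(precision=4,suppress=True)
s=bot.observe(); print(s['clock'],s['tcp_pos'])
c=bot.get_calibration('wrist'); np.save('c6.npy',c,allow_pickle=True); im=save('wrist','w6.png')
p=proj('wrist',(.5525,.009,.153),c); x,y=p.astype(int); x0,y0=max(0,x-80),max(0,y-60)
print(p,x0,y0); cv2.imwrite('pics/w6c.png',cv2.resize(im[y0:y0+120,x0:x0+160,::-1],(800,600),interpolation=cv2.INTER_CUBIC))
E
```

```text
19.0 [0.5533 0.0092 0.266 ]
[312.956 242.191] 232 182
```

View pics/w6c.png

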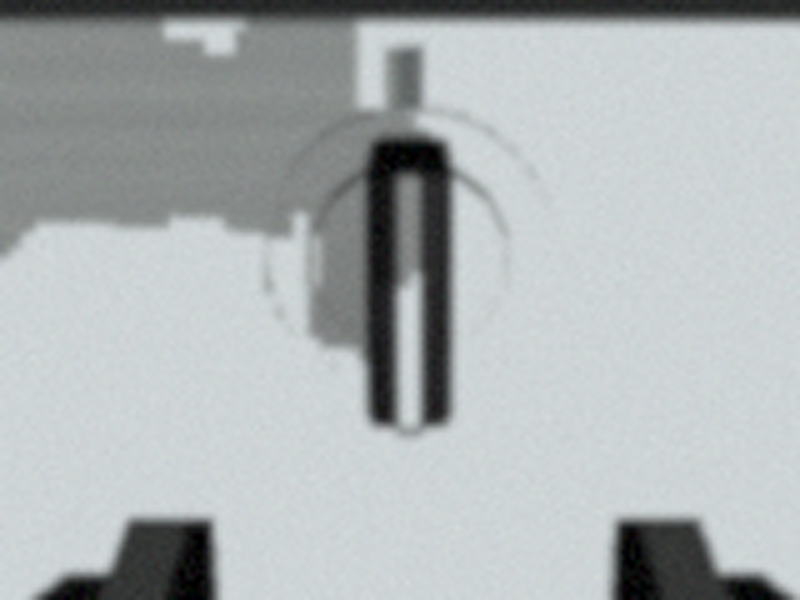

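The slot is vertical at column 409 and in line with the mark at (405,80), so it is aligned. I'll re-grip without turning and press down.

Emit:
arm_command(
  targets=[
    [[0,0,0.04],[0,0,0],0.4],
    [[0,0,0.08],[0,0,0],0.4],
    [[0,0,0.105],[0,0,0],0.4],
    [[0,0,0.1135],[0,0,0],0.4],
    [[0,0,0.1135],[0,0,0],0.4],
    [[0,0,0.1135],[0,0,0],0.0],
    [[0,0,0.1135],[0,0,0],0.0],
    [[0,0,0.1135],[0,0,0],0.0],
    [[0,0,0.1135],[0,0,0],0.0],
    [[0,0,0.1135],[0,0,0],0.0],
  ],
)

```text
clock: 19.88
tcp_pos: [0.5538, 0.009, 0.1536]
ee_rot: [2.172, 2.269, 0.001]
force: [-3.7, -0.7, 1.5]
width: 0.0103
finger_force: 62.0
```

Emit:
arm_command(
  targets=[
    [[0,0,0.002],[0,0,0],0.0],
    [[0,0,0.004],[0,0,0],0.0],
    [[0,0,0.004],[0,0,0],0.0],
    [[0,0,0.004],[0,0,0],0.0],
    [[0,0,0.004],[0,0,0],0.0],
  ],
)

```text
clock: 20.3
tcp_pos: [0.5539, 0.0091, 0.1492]
ee_rot: [2.172, 2.269, 0.001]
force: [-3.5, 1.7, 8.8]
width: 0.0104
finger_force: 63.1
```

Emit:
arm_command(
  targets=[
    [[0,0,0.001],[0,0,0],0.0],
    [[0,0,0.0018],[0,0,0],0.0],
    [[0,0,0.0018],[0,0,0],0.0],
    [[0,0,0.0018],[0,0,0],0.0],
    [[0,0,0.0018],[0,0,0],0.0],
    [[0,0,0.0018],[0,0,0],0.0],
  ],
)

```text
clock: 20.8
tcp_pos: [0.554, 0.0092, 0.1476]
ee_rot: [2.172, 2.269, 0.001]
force: [-4.3, 2.4, 11.4]
width: 0.0105
finger_force: 63.4
```

```bash
python3 - <<'E'
from h import *
s=bot.observe(); print(s['clock'],s['tcp_pos'],s['force'],s['qvel'].round(3)); M=R.from_rotvec(s['ee_rot']).as_matrix(); print(np.degrees(np.arctan2(M[1,1],M[0,1])))
E
```

```text
20.8 [0.55395899 0.00918595 0.14757156] [-4.25519502  2.41295972 11.40008151] [ 0.  0.  0.  0.  0. -0.]
2.4958463631381527
```

The gripper is holding steady at 11.4 N, still gripped and aligned. I'm handing the job in.

```bash
python3 -c "
from bench import bot
print(bot.job_done())"
```

```text
the job is handed in; nothing more can be done
None
```

I handed the job in at about 21 s: socket 1 was filled, then socket 2, the cover is shut, the fastener slot lines up with the marks to within about 1° by eye, and the gripper still holds the fastener, pressing the panel down with about 11 N; the system gave no verdict.

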